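# Screw the sealing cap onto the machine connector

## Robot

A 6-joint arm with a two-finger parallel gripper is mounted at the origin on a cart in front of the work surface, level with it; the furniture and walls round the work are solid. World frame = base frame: x ahead of the robot, y to its left, z up, the work surface at z = 0. Lengths are in mm, angles in rad, forces in N, time in s.
With the tool pointing down it reaches from about 350 to 775 mm from the base axis. Payload 7.3 kg.
Tool frame: the origin (TCP) lies between the finger pads; the fingertips stand 14 mm ahead of it and the grasp point (between the pads) lies 5 mm behind it; z points along the fingers, y is the line along which they close (so a half turn about z gives the same grasp; the last joint's range is limited). The gripper opens to 92 mm and grips with 3 to 60 N. Pads are 19 mm wide; open, the fingers measure 130 mm over their backs; the gripper's body (75 mm by 190 mm) begins 47 mm behind the grasp point.
Start: joints at [-1.358, 0.342, 1.524, -0, 1.275, -0.146], TCP at [184.377, -491.578, 240.741] pointing down, gripper open.
Joint ranges: [-2.53, 2.53], [-0.77, 2.02], [0.04, 2.7], [-1, 4.14], [0.28, 2.66], [-3.11, 3.11]. Speed limits (rad/s): [2.57, 2.57, 3.14, 3.14, 3.14, 3.14].

## Interface

Orientations are given as [roll, pitch, yaw] about the fixed x, y, z axes, in that order (R = Rz(yaw) Ry(pitch) Rx(roll)).
In Python, from plant import get_obs, cams, close_job gives the robot as it stands. The module is installed in compiled form; this text tells all that it offers.
- The arm moves only by the shell command python3 -m creep 'ROWS'. ROWS is JSON, a list of rows, each an object of numbers: "hand": the opening, from 0 (shut) to 1 (fully open); "tx", "ty", "tz": the shift along the tool's x, y, z in m; "spin": the turn about the tool's z in degrees. In form: [{"hand": .., "tx": .., "ty": .., "tz": .., "spin": ..}, ...]. A call has 1 to 5 rows; each row shifts and turns the commanded pose from where the row before left it, along the tool's axes as they then stand; what a row does not reach is not made up. A row lasts 1/8 s, in which the tool goes at most 62.5 mm and 10.7 degrees, less where a joint would pass 70% of its speed; a pose out of reach is approached as far as the arm can. A call is refused whole if a number of a shift passes 0.0625 or a number of a turn 10.7, either way. A call with a gripper value outside its range is refused whole. The fingers move at their own pace and stop on an object; the grip force is fixed at half the most. Time passes only in rows, so rows that do not move let the fingers close. It gives the time, the measured TCP pose, the force, the opening and the grip force at its end, in the units of the state.
- get_obs(): the state, without advancing time (a new reading comes with each control period).
- cams.capture(name): name is "scene" or "top" or "wrist"; returns a dict with "color" (384x512x3 uint8, red, green, blue), "K" (3x3 intrinsics, pixels), "R" (3x3) and "t" (3): a world point X has camera coordinates R X + t. Camera axes: x right, y down, z forward; pixel columns grow to the right and rows downward; lengths in mm; the calibration is good to about 2 mm. A picture is of the moment at which its call begins. There is no depth.
- close_job(): hands the job in; it is judged then, once.
The state is a dict: "time": time; "joint_positions": joint angles; "dq": joint speeds; "tau": joint torques, N m; "tool_pos": TCP position; "tcp_rot": TCP orientation; "contact_force": force on the tool from outside, world axes, zero at the start; "moment": the same for the moment, N m; "grip_width": finger opening in mm; "finger_force": force on a finger pad.
Only numpy, scipy, OpenCV 4.12 (cv2) and the standard library are available. Lean on these libraries where they do the work, as an engineer would, in place of code of your own. Each camera call takes 0.05 s, during which the arm holds its last target. There are 200 camera calls.

## Task

Screw the black cap onto the round threaded connector of the grey box until it is fully home on its seal, then let go of it. Set it on square, turn it backward under light pressure until you feel it drop into the thread, and only then screw it forward; work gently, without forcing it down or over-tightening it, and leave the weight, the reel and the bearing where they are.

Things in the scene. Friction and masses are not known exactly. Their poses are not given: they have to be found in the camera images.
- cap_center (a point): Centre of the loose black ribbed screw cap, half-way up, z up its axis. 56 mm in diameter, 28 mm high, 50 to 85 g, flat top with an orange disc; it stands mouth down on the table. Bore 48 mm wide, 21.5 mm deep. In place of a thread it has three hidden steel pins, 4 mm thick, 120 degrees apart, pointing inward 4 mm above its rim (38 mm clear between tips).
- connector: Grey connection box, fixed to the table, 80 x 80 x 30 mm, in the middle of its lid an upright round connector with an aluminium core (34 mm in diameter, 70 mm above the table) and a steel thread round it. Origin on the table, on the connector's axis; z up, x to the side with the 12 mm black cable stub. The instruments to its right stand up to 0.35 m high.
- thread_land (a point): On the axis, 62 mm above the table: the flat land on top of the three-start right-hand thread (44 mm outside). It has three entry notches 120 degrees apart, 30 degrees wide, at an angle that is not measured and unrelated to the box: it must be felt. On the land, a cap's centre is 74 mm above the table, on top of the stops up to 76.5 mm.
- thread_entry (a point): On the axis, 66 mm above the table: cap centre (65.4 to 67) when the pins have dropped into the notches. Turned backward (counterclockwise from above, 105 degrees at most) the pins come over the notches and drop if pressed lightly (3 to 5 N); if not, they ride on over the sloped back of a 2.5 mm stop to the next land. Its upright face blocks pins turned forward on the land.
- cap_home (a point): On the axis, 62.5 mm above the table: where the cap's centre is when it is fully home, its ceiling on the core's metal top. From the entry the cap is drawn down 0.078 mm per degree of forward (clockwise) turning; home comes 60 to 80 degrees on. The moment then rises steeply above the 0.05 to 0.15 N m of screwing, and the cap sinks no more. The thread holds the cap when let go.
- connector_top (a point): Centre of the core's metal top face, 70 mm above the table, on the thread's axis; the edge is tapered to 29 mm to guide the cap. The black rubber seal in it, 25 mm wide, stands 3.3 mm proud, and is pressed in against a spring (up to 8 N) as the cap is screwed home.
- weight: Brass-coloured knob weight, 32 mm in diameter, 42 mm high, standing loose by the work; origin at the centre of its underside. To be left alone.
- reel: Blue reel of solder wire, 52 mm in diameter, 40 mm high, standing loose by the work; origin at the centre of its underside. To be left alone.
- bearing: Ball bearing, 32 mm in diameter, 10 mm high, lying loose by the work; origin at the centre of its underside. To be left alone.
Not all that is in view belongs to the job. Leave any yellow look-alike of the part that bears cap_center alone.

How it is judged (in metres and radians):
On the way, in this order (a step that is already met when the one before it is completed fails the run):
1. the cap has been lifted well clear of the table (height (world z) of cap_center above 0.05 m), for 0.1 s.
2. the cap has dropped into the thread: on the connector's axis within 3 mm, its centre less than 69 mm above the connector's origin (horizontal distance between cap_center and connector_top below 0.003 m and z of cap_center in the frame of connector below 0.069 m), for 0.2 s.
At the end, for the whole second after the job is handed in: The cap sits screwed home on the connector: on its axis within 3 mm, level within 0.06 rad, its centre 60.5 to 63.4 mm above the connector's origin (fully home is 62.5 mm), at rest and let go (horizontal distance between cap_center and connector_top below 0.003 m and z of cap_center in the frame of connector between 0.0605 and 0.0634 m and angle between cap_center's own z axis and vertical below 0.06 rad and linear speed of cap below 0.01 m/s and contact force between the fingers and cap below 0.1 N); the robot touches nothing.
It fails at once if the cap is pressed on the top of the thread or driven against the stops with more than 45 N (z of cap_center in the frame of connector above 0.0695 m and contact force between cap and connector above 45 N).
It fails at once if the cap is forced or over-tightened: more than 90 N, added up over its pins and its seat (contact force between cap and connector above 90 N).
It fails at once if the weight is moved by more than 10 mm (distance of weight from where it was at the start of the episode above 0.01 m).
It fails at once if the reel is moved by more than 10 mm (distance of reel from where it was at the start of the episode above 0.01 m).
It fails at once if the bearing is moved by more than 10 mm (distance of bearing from where it was at the start of the episode above 0.01 m).
It also fails if it takes over 72 s, if anything falls off the work surface, if the arm or the gripper's body presses on something with over 40 N, if the wrist force passes 120 N, or if a joint passes its speed limit or range.

## Working session

There is one attempt and no reset: what is moved stays moved. The work goes in short steps, Python scripts to look and compute and a shell command to move; the robot and the scene stay as the last step left them, time stands still between calls to the robot, and variables do not carry over. Pictures are saved under pics/ and viewed, at most 10 in all, crops included, and the job is handed in when it is done.

```bash
mkdir -p pics; python3 - <<'E'
from plant import get_obs,cams
import cv2,numpy as np
o=get_obs();print({k:np.round(v,3) for k,v in o.items()})
ims=[]
for n in("scene","top"):
    c=cams.capture(n);cv2.imwrite(f"pics/{n}0.png",c["color"][:,:,::-1]);np.savez(f"{n}0.npz",**c)
    print(n,np.round(c["K"],1).tolist(),np.round(c["R"],3).tolist(),np.round(c["t"],1).tolist())
E
```

```text
{'time': np.float64(0.0), 'joint_positions': array([-1.358,  0.343,  1.525, -0.   ,  1.275, -0.146]), 'dq': array([-0.   , -0.002, -0.   ,  0.001,  0.001,  0.001]), 'tau': array([  0.   , -43.124, -24.423,   0.072,   0.056,  -0.   ]), 'tool_pos': array([ 184.296, -491.172,  240.047]), 'tcp_rot': array([-3.14 , -0.   ,  0.359]), 'contact_force': array([0.278, 0.016, 0.371]), 'moment': array([-0.025,  0.023,  0.021]), 'finger_force': np.float64(0.0), 'grip_width': np.float64(92.035)}
scene [[454.4, 0.0, 255.4], [0.0, 454.4, 191.0], [0.0, 0.0, 1.0]] [[-0.433, -0.902, 0.012], [-0.342, 0.151, -0.928], [0.834, -0.405, -0.374]] [451.6, 235.0, 653.7]
top [[356.7, 0.0, 251.6], [0.0, 356.7, 192.4], [0.0, 0.0, 1.0]] [[-0.019, -1.0, -0.015], [-0.99, 0.021, -0.141], [0.141, 0.013, -0.99]] [253.5, 523.1, 855.3]
```

View pics/scene0.png

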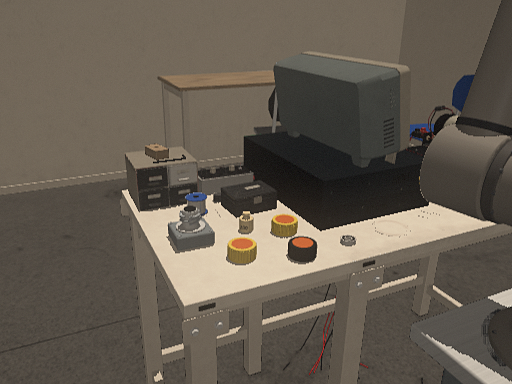

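View pics/top0.png

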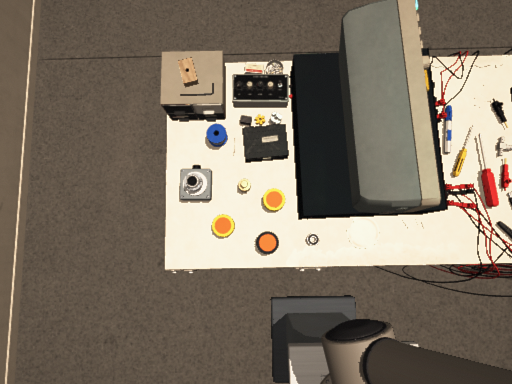

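Candidates for the cap, in the top picture: black cap with orange disc (267,242), and yellow look-alikes at (223,226) and (274,200). The scene picture shows the same three at (302,248), (242,250) and (284,225). I choose the black one. Connector at top (195,183) / scene (190,225), weight (244,185), reel (217,135), bearing (313,240).

```bash
cat > h.py <<'E'
import numpy as np,cv2
def ray(c,u,v,z):
    d=c["R"].T@np.linalg.inv(c["K"])@[u,v,1]; o=-c["R"].T@c["t"]
    return o+d*(z-o[2])/d[2]
def tri(c1,p1,c2,p2):
    A=[];b=[]
    for c,p in((c1,p1),(c2,p2)):
        d=c["R"].T@np.linalg.inv(c["K"])@[*p,1];d/=np.linalg.norm(d)
        P=np.eye(3)-np.outer(d,d);A.append(P);b.append(P@(-c["R"].T@c["t"]))
    return np.linalg.lstsq(np.vstack(A),np.hstack(b),rcond=None)[0]
def proj(c,X):
    q=c["K"]@(c["R"]@X+c["t"]);return q[:2]/q[2]
def orange(c,x,y,r):
    hsv=cv2.cvtColor(c["color"],cv2.COLOR_RGB2HSV);m=cv2.inRange(hsv,(3,150,110),(16,255,255))
    k=np.zeros_like(m);cv2.circle(k,(int(x),int(y)),r,255,-1);M=cv2.moments(m&k,True)
    return M["m10"]/M["m00"],M["m01"]/M["m00"],M["m00"]
E
python3 - <<'E'
from h import *
s=np.load("scene0.npz");t=np.load("top0.npz")
s,t=dict(s),dict(t)
a=orange(s,302,244,16);b=orange(t,267,242,14);print(a,b)
print("cap",ray(s,*a[:2],28),ray(t,*b[:2],28),tri(s,a[:2],t,b[:2]))
print("weight",ray(t,244,185,42),ray(s,246,231,0),"reel",ray(t,217,135,40),"bearing",ray(t,313,240,10))
print("conn",ray(t,195,181,73),tri(s,(190,208),t,(195,181)))
A=cv2.resize(t["color"][140:270,160:330],None,fx=4,fy=4,interpolation=3)
B=cv2.resize(s["color"][185:275,150:330],None,fx=4,fy=4,interpolation=3)
cv2.imwrite("pics/ct.png",A[:,:,::-1]);cv2.imwrite("pics/cs.png",B[:,:,::-1])
E
```

```text
(302.0989010989011, 242.0989010989011, 182.0) (267.06854838709677, 242.18548387096774, 248.0)
cap [406.00349334 204.05510107  28.        ] [403.83599838 206.91905406  28.        ] [403.4930718  206.4237171   29.79290572]
weight [546.83259624 261.5555692   42.        ] [545.43783127 262.29991836   0.        ] reel [678.63693413 328.88643623  40.        ] bearing [407.16475529  89.96447871  10.        ]
conn [554.11942686 379.33875476  73.        ] [555.28965474 381.89959405  72.721857  ]
```

View pics/ct.png

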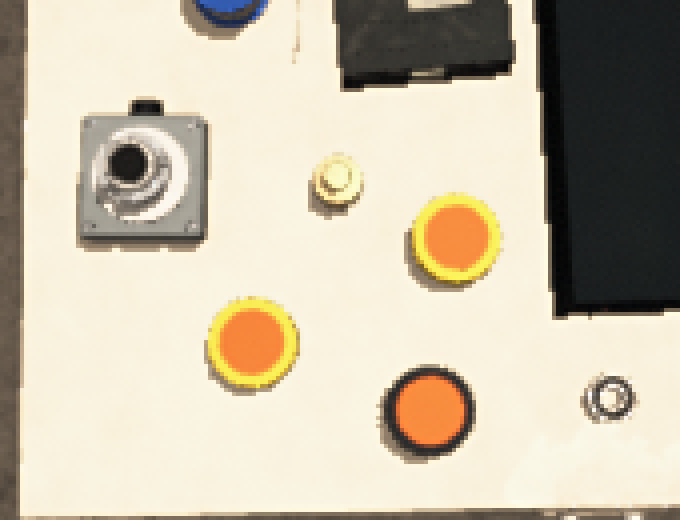

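View pics/cs.png

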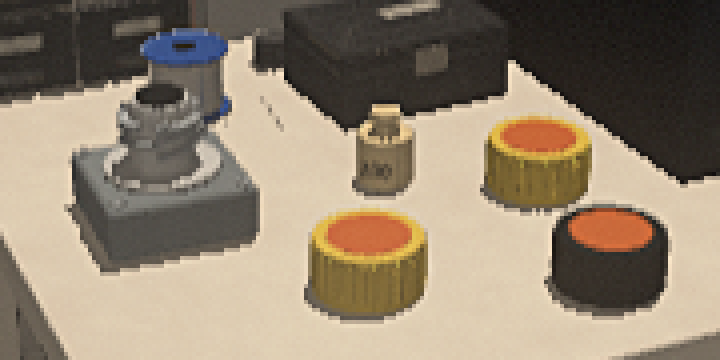

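The crops confirm it: the black cap with the orange disc is at crop (430,411). The seal is at top crop (127,162), i.e. pixel (191.8,180.5), and at scene crop (162,95), i.e. pixel (190.5,208.7). The cable stub points toward +x.

```bash
python3 - <<'E'
from h import *
s=dict(np.load("scene0.npz"));t=dict(np.load("top0.npz"))
print("seal",ray(t,191.6,180.4,73.3),ray(s,190.4,208.6,73.3),tri(s,(190.4,208.6),t,(191.6,180.4)))
print("box front corners z100",[ray(t,*p,100).round() for p in((299,217),(440,212))],"instr z300",[ray(t,*p,300).round() for p in((355,208),(430,205))])
print("yellow",ray(t,223,226,28),ray(t,274,200,28))
E
python3 -m creep '[{"spin":10.5},{"spin":10.1}]'
```

```text
seal [555.72232036 387.56651762  73.3       ] [553.13423566 384.48567871  73.3       ] [554.94054228 385.82569466  73.22825737]
box front corners z100 [array([460., 134., 100.]), array([ 465., -190.,  100.])] instr z300 [array([460.,  59., 300.]), array([462., -71., 300.])]
yellow [446.10532075 316.35277291  28.        ] [509.1012037  186.77799763  28.        ]invalid input at $[0]: expected keys hand, tx, ty, tz, spin
```

```bash
python3 -m creep '[{"hand":1,"tx":0,"ty":0,"tz":0,"spin":10.5},{"hand":1,"tx":0,"ty":0,"tz":0,"spin":10.1},{"hand":1,"tx":0.06,"ty":0,"tz":0,"spin":0},{"hand":1,"tx":0.06,"ty":0,"tz":0,"spin":0},{"hand":1,"tx":0.06,"ty":0,"tz":0,"spin":0}]'
```

```text
time: 0.72
tool_pos: [365.9, -491.5, 240.4]
tcp_rot: [-3.141, 0.0, -0.001]
contact_force: [0.5, -0.2, -0.6]
grip_width: 91.9
finger_force: 0.0
```

```bash
python3 -m creep '[{"hand":1,"tx":0.01,"ty":-0.06,"tz":0,"spin":0},{"hand":1,"tx":0,"ty":-0.06,"tz":0,"spin":0},{"hand":1,"tx":0,"ty":-0.06,"tz":0,"spin":0},{"hand":1,"tx":0,"ty":-0.06,"tz":0,"spin":0},{"hand":1,"tx":0,"ty":-0.06,"tz":0,"spin":0}]'
```

```text
time: 1.35
tool_pos: [374.2, -189.7, 240.5]
tcp_rot: [-3.141, 0.0, -0.001]
contact_force: [1.1, -0.2, -0.2]
grip_width: 91.9
finger_force: 0.0
```

```bash
python3 -m creep '[{"hand":1,"tx":0,"ty":-0.06,"tz":0,"spin":0},{"hand":1,"tx":0,"ty":-0.06,"tz":0,"spin":0},{"hand":1,"tx":0,"ty":-0.06,"tz":0,"spin":0},{"hand":1,"tx":0,"ty":-0.06,"tz":0,"spin":0},{"hand":1,"tx":0,"ty":-0.06,"tz":0,"spin":0}]'
python3 -m creep '[{"hand":1,"tx":0,"ty":-0.06,"tz":0,"spin":0},{"hand":1,"tx":0.03,"ty":-0.036,"tz":0,"spin":0},{"hand":1,"tx":0,"ty":0,"tz":0,"spin":-10},{"hand":1,"tx":0,"ty":0,"tz":0,"spin":-10},{"hand":1,"tx":0,"ty":0,"tz":0,"spin":-10}]'
python3 -m creep '[{"hand":1,"tx":0,"ty":0,"tz":0,"spin":-10},{"hand":1,"tx":0,"ty":0,"tz":0,"spin":-10},{"hand":1,"tx":0,"ty":0,"tz":0,"spin":-10},{"hand":1,"tx":0,"ty":0,"tz":0,"spin":-10},{"hand":1,"tx":0,"ty":0,"tz":0,"spin":-10}]'
python3 -m creep '[{"hand":1,"tx":0,"ty":0,"tz":0,"spin":-10},{"hand":1,"tx":0,"ty":0,"tz":0.05,"spin":0},{"hand":1,"tx":0,"ty":0,"tz":0,"spin":0}]'
python3 - <<'E'
from h import *
from plant import cams,get_obs
c=cams.capture("wrist");cv2.imwrite("pics/w1.png",c["color"][:,:,::-1]);np.savez("w1.npz",**c)
o=get_obs();print(o["tool_pos"],o["tcp_rot"],o["joint_positions"]);print("cam pos",-c["R"].T@c["t"],"tcp px",proj(c,o["tool_pos"]))
try:
  p=proj(c,np.array([404,206,28.]));a=orange(c,*p,80);print(p,a,ray(c,*a[:2],28))
except Exception as e:print(e)
E
```

```text
time: 1.98
tool_pos: [374.4, 110.2, 240.7]
tcp_rot: [3.141, -0.0, -0.001]
contact_force: [1.2, 0.4, 0.1]
grip_width: 91.7
finger_force: 0.0
time: 2.6
tool_pos: [404.6, 204.4, 240.2]
tcp_rot: [-3.141, 0.001, 0.529]
contact_force: [0.5, -0.0, 0.7]
grip_width: 91.7
finger_force: 0.0
time: 3.22
tool_pos: [404.6, 204.2, 240.4]
tcp_rot: [-3.141, 0.0, 1.401]
contact_force: [0.8, 0.7, -0.3]
grip_width: 91.6
finger_force: 0.0
time: 3.6
tool_pos: [402.6, 203.5, 188.2]
tcp_rot: [-3.134, 0.002, 1.57]
contact_force: [0.1, 0.7, -0.0]
grip_width: 91.7
finger_force: 0.0
[404.0408812  203.97491034 190.12954656] [-3.13806855e+00  1.21012818e-03  1.56985215e+00] [ 2.97979605e-01  2.64853855e-01  1.78817786e+00 -1.33648929e-04
  1.09228515e+00  2.98987675e-01]
cam pos [402.89049316 281.24357334 332.17674957] tcp px [259.7359205 253.6465826]
[258.72249719 179.97840331] (257.1325411334552, 180.11151736745887, 1094.0) [402.25229382 205.84887865  28.        ]
```

View pics/w1.png

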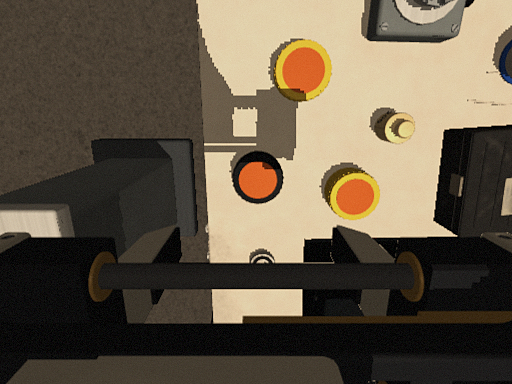

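The black cap's disc is at (257,180) in the wrist view, with a corner in shadow. That puts it at (403,206), which agrees with the other two views.

```bash
python3 -m creep '[{"hand":1,"tx":0.0023,"ty":0,"tz":0.05,"spin":0},{"hand":1,"tx":0,"ty":0,"tz":0.05,"spin":0},{"hand":1,"tx":0,"ty":0,"tz":0.04,"spin":0},{"hand":1,"tx":0,"ty":0,"tz":0.02,"spin":0},{"hand":1,"tx":0,"ty":0,"tz":0.008,"spin":0}]'
python3 -m creep '[{"hand":1,"tx":0,"ty":0,"tz":0.004,"spin":0},{"hand":1,"tx":0,"ty":0,"tz":0,"spin":0}]'
```

```text
time: 4.28
tool_pos: [405.8, 206.8, 22.9]
tcp_rot: [3.141, -0.0, 1.57]
contact_force: [0.1, 0.4, -0.0]
grip_width: 92.0
finger_force: 0.0
time: 4.53
tool_pos: [405.6, 206.8, 19.5]
tcp_rot: [3.14, -0.0, 1.57]
contact_force: [-0.7, -0.7, 0.4]
grip_width: 92.0
finger_force: 0.0
```

```bash
python3 -m creep '[{"hand":1,"tx":0,"ty":-0.002,"tz":0.002,"spin":0},{"hand":0,"tx":0,"ty":0,"tz":0,"spin":0},{"hand":0,"tx":0,"ty":0,"tz":0,"spin":0},{"hand":0,"tx":0,"ty":0,"tz":0,"spin":0},{"hand":0,"tx":0,"ty":0,"tz":0,"spin":0}]'
python3 -m creep '[{"hand":0,"tx":0,"ty":0,"tz":0,"spin":0},{"hand":0,"tx":0,"ty":0,"tz":0,"spin":0}]'
```

```text
time: 5.15
tool_pos: [402.9, 206.5, 16.7]
tcp_rot: [3.142, 0.0, 1.57]
contact_force: [0.4, -1.0, -1.1]
grip_width: 56.1
finger_force: 0.4
time: 5.4
tool_pos: [402.9, 206.6, 16.7]
tcp_rot: [3.141, 0.0, 1.57]
contact_force: [-0.1, 0.2, 0.8]
grip_width: 55.6
finger_force: 30.0
```

```bash
python3 -m creep '[{"hand":0,"tx":0,"ty":0,"tz":-0.03,"spin":0},{"hand":0,"tx":0,"ty":0,"tz":-0.05,"spin":0},{"hand":0,"tx":0,"ty":0,"tz":-0.05,"spin":0},{"hand":0,"tx":0,"ty":0,"tz":0,"spin":0},{"hand":0,"tx":0,"ty":0,"tz":0,"spin":0}]'
python3 - <<'E'
from h import *
from plant import cams,get_obs
c=cams.capture("wrist");np.savez("w2.npz",**c)
o=get_obs();T=o["tool_pos"];print(T,o["tcp_rot"])
X=T+[0,0,11.3];p=proj(c,X);a=orange(c,*p,90);print(p,a,ray(c,*a[:2],X[2])-X)
s=cams.capture("scene");t=cams.capture("top")
a=orange(s,*proj(s,X),20);b=orange(t,*proj(t,X),20);print(a,b,tri(s,a[:2],t,b[:2])-X, ray(t,*b[:2],X[2])-X)
im=c["color"].copy();cv2.circle(im,tuple(p.astype(int)),3,(0,255,0),1);cv2.imwrite("pics/w2.png",im[:,:,::-1])
E
```

```text
time: 6.02
tool_pos: [402.4, 206.4, 146.1]
tcp_rot: [-3.141, 0.0, 1.57]
contact_force: [-0.1, -0.8, -1.1]
grip_width: 55.5
finger_force: 30.0
[402.06709172 206.26257959 145.59316848] [-3.13942359e+00  7.84348413e-04  1.57000569e+00]
[256.6919281  262.73485812] (258.37007424328954, 253.48600799543118, 1751.0) [0.87603349 5.420394   0.        ]Traceback (most recent call last):
  File "<stdin>", line 7, in <module>
  File "h.py", line 16, in orange
    return M["m10"]/M["m00"],M["m01"]/M["m00"],M["m00"]
           ~~~~~~~~^~~~~~~~~
ZeroDivisionError: float division by zero
```

```bash
python3 - <<'E'
from h import *
c=dict(np.load("w2.npz"));cv2.imwrite("pics/w2.png",c["color"][170:340,160:360,::-1].repeat(3,0).repeat(3,1));print(c["K"][0,0],-c["R"].T@c["t"])
E
```

```text
284.7035142883809 [401.68053901 283.80583168 290.29003496]
```

View pics/w2.png

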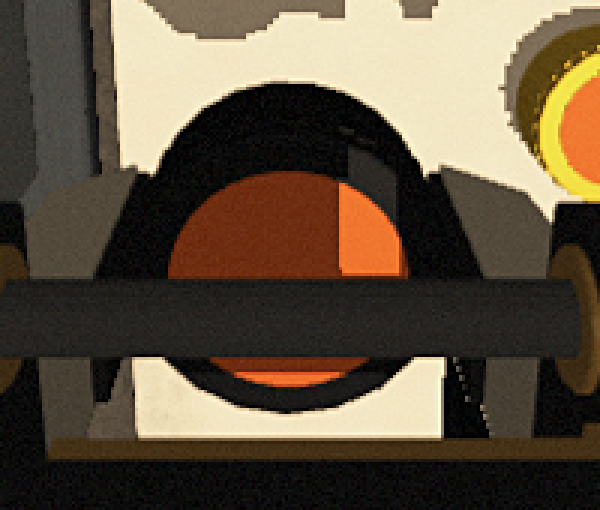

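The held cap's disc spans crop rows 170–388 and columns 168–408, i.e. image rows 226.7–299.3 and columns 216–296. It sits centred between the fingers.

```bash
python3 - <<'E'
from h import *
c=dict(np.load("w2.npz"));T=np.array([402.07,206.26,145.6]);z=T[2]+11.3
a,b=ray(c,256,226.7,z),ray(c,256,299.3,z);print((a+b)/2-T,np.linalg.norm(a-b))
l,r=ray(c,216,261,z),ray(c,296,261,z);print((l+r)/2-T,np.linalg.norm(l-r))
E
```

```text
[-0.36834571 -1.0319041  11.3       ] 43.09467515384357
[-0.36694461  1.03239135 11.3       ] 42.05877685201172
```

```bash
python3 -m creep '[{"hand":0,"tx":0.045,"ty":0.04,"tz":0,"spin":0},{"hand":0,"tx":0.045,"ty":0.04,"tz":0,"spin":0},{"hand":0,"tx":0.03,"ty":0.04,"tz":0,"spin":0},{"hand":0,"tx":0,"ty":0.02,"tz":0,"spin":0},{"hand":0,"tx":0,"ty":0,"tz":0,"spin":0}]'
python3 - <<'E'
from h import *
from plant import cams,get_obs
c=cams.capture("wrist");np.savez("w3.npz",**c);o=get_obs();print(o["tool_pos"],proj(c,np.array([555,386,73.3])))
t=cams.capture("top");np.savez("t3.npz",**t);s=cams.capture("scene");np.savez("s3.npz",**s)
p=proj(c,np.array([555,386,73.3])).astype(int);y,x=max(p[1]-60,0),max(p[0]-80,0)
cv2.imwrite("pics/w3.png",c["color"][y:y+130,x:x+170,::-1].repeat(4,0).repeat(4,1));print("origin",x,y)
E
```

```text
time: 6.8
tool_pos: [543.2, 326.2, 144.4]
tcp_rot: [-3.139, 0.001, 1.57]
contact_force: [0.2, -0.8, -1.3]
grip_width: 55.5
finger_force: 30.0
[542.29168858 325.99129716 144.74074328] [272.71982147 133.77942542]
origin 192 73
```

View pics/w3.png

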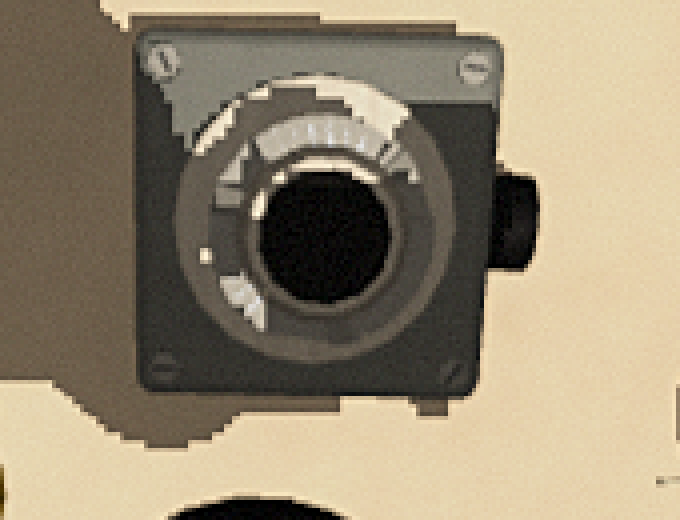

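The seal is the black disc at crop (325,237), i.e. pixel (273,132), inside the core ring. The top edge of the held cap is just visible at the bottom.

```bash
python3 - <<'E'
from h import *
c=dict(np.load("w3.npz"))
g=cv2.cvtColor(c["color"],cv2.COLOR_RGB2GRAY);m=(g<22).astype(np.uint8)
n,L,st,ce=cv2.connectedComponentsWithStats(m);i=L[132,273];print(st[i],ce[i],ray(c,*ce[i],73.3))
x,y,w,h,_=st[i];print(ray(c,x,132,73.3)-ray(c,x+w,132,73.3))
E
```

```text
[257 116  33  33 819] [272.75702076 131.9023199 ] [555.00650221 387.36444093  73.3       ]
[-24.43317976   0.03656563   0.        ]
```

```bash
python3 -m creep '[{"hand":0,"tx":0.03,"ty":0.0125,"tz":0,"spin":0},{"hand":0,"tx":0.0315,"ty":0,"tz":0,"spin":0},{"hand":0,"tx":0,"ty":0,"tz":0.03,"spin":0},{"hand":0,"tx":0,"ty":0,"tz":0.02,"spin":0},{"hand":0,"tx":0,"ty":0,"tz":0,"spin":0}]'
python3 -m creep '[{"hand":0,"tx":0,"ty":0,"tz":0,"spin":0},{"hand":0,"tx":0,"ty":0,"tz":0,"spin":0}]'; python3 - <<'E'
from plant import get_obs
o=get_obs();print(o["tool_pos"],o["contact_force"],o["moment"],o["joint_positions"])
E
```

```text
time: 7.58
tool_pos: [553.8, 387.2, 95.0]
tcp_rot: [-3.138, 0.002, 1.57]
contact_force: [-0.6, 0.1, -0.3]
grip_width: 55.6
finger_force: 30.0
time: 7.82
tool_pos: [556.0, 388.1, 98.2]
tcp_rot: [3.14, -0.001, 1.57]
contact_force: [0.7, -0.5, 0.4]
grip_width: 55.3
finger_force: 30.0
[556.034626   388.13819013  98.20942205] [ 0.66488485 -0.51754425  0.3744944 ] [-0.04706355 -0.17269839 -0.05213835] [ 4.96532731e-01  7.44251049e-01  1.23354606e+00 -6.17676758e-05
  1.16151212e+00  4.97453001e-01]
```

```bash
for i in 1 2 3; do python3 -m creep '[{"hand":0,"tx":0,"ty":0,"tz":0.001,"spin":0}]' | sed -n 2,4p; done; python3 -m creep '[{"hand":0,"tx":0,"ty":0,"tz":0.005,"spin":0},{"hand":0,"tx":0,"ty":0,"tz":0,"spin":0}]'
```

```text
tool_pos: [555.9, 388.1, 96.7]
tcp_rot: [3.14, -0.001, 1.57]
contact_force: [0.3, 0.2, -1.4]
tool_pos: [555.6, 387.9, 95.0]
tcp_rot: [3.141, -0.0, 1.57]
contact_force: [0.6, -0.2, -0.5]
tool_pos: [555.5, 387.9, 93.7]
tcp_rot: [3.142, 0.0, 1.57]
contact_force: [0.2, 0.1, -0.8]
time: 8.45
tool_pos: [555.2, 387.8, 87.9]
tcp_rot: [-3.14, 0.001, 1.57]
contact_force: [0.8, 0.3, 0.0]
grip_width: 55.4
finger_force: 30.0
```

```bash
for i in 1 2 3; do python3 -m creep '[{"hand":0,"tx":0,"ty":0,"tz":0.001,"spin":0},{"hand":0,"tx":0,"ty":0,"tz":0.001,"spin":0}]' | sed -n 2,4p; done; python3 -c "
from plant import get_obs
print(get_obs()['moment'])"
```

```text
tool_pos: [555.6, 388.0, 86.7]
tcp_rot: [3.141, 0.0, 1.57]
contact_force: [0.5, 0.3, -0.5]
tool_pos: [555.5, 388.0, 84.6]
tcp_rot: [3.142, 0.0, 1.57]
contact_force: [-0.3, -0.9, -0.6]
tool_pos: [555.5, 388.0, 82.6]
tcp_rot: [3.142, 0.0, 1.57]
contact_force: [-0.2, 0.1, 0.3]
[-0.00964764 -0.13198664  0.0106017 ]
```

```bash
for i in 1 2 3 4 5; do python3 -m creep '[{"hand":0,"tx":0,"ty":0,"tz":0.001,"spin":0},{"hand":0,"tx":0,"ty":0,"tz":0,"spin":0}]' | sed -n 2,4p; done; python3 -c "
from plant import get_obs
print(get_obs()['moment'])"
```

```text
tool_pos: [555.5, 387.9, 81.5]
tcp_rot: [-3.141, 0.0, 1.57]
contact_force: [-0.2, 0.0, 0.1]
tool_pos: [555.5, 387.9, 80.6]
tcp_rot: [-3.141, 0.0, 1.57]
contact_force: [-0.3, -0.3, -0.0]
tool_pos: [555.5, 387.9, 79.6]
tcp_rot: [-3.141, 0.0, 1.57]
contact_force: [-0.5, -0.3, -1.4]
tool_pos: [555.5, 387.9, 78.6]
tcp_rot: [-3.141, 0.0, 1.57]
contact_force: [-0.6, 0.2, -0.5]
tool_pos: [555.5, 387.9, 77.6]
tcp_rot: [-3.141, 0.0, 1.57]
contact_force: [-0.6, 0.4, 0.1]
[ 0.01440744 -0.10808641  0.03880945]
```

```bash
for i in 1 2 3; do python3 -m creep '[{"hand":0,"tx":0,"ty":0,"tz":0.0005,"spin":0},{"hand":0,"tx":0,"ty":0,"tz":0,"spin":0}]' | sed -n 2,4p; done
```

```text
tool_pos: [555.5, 387.9, 77.1]
tcp_rot: [-3.142, 0.0, 1.57]
contact_force: [0.1, 0.2, -0.1]
tool_pos: [555.6, 388.0, 76.7]
tcp_rot: [3.141, 0.0, 1.57]
contact_force: [0.3, 0.0, -0.1]
tool_pos: [555.6, 388.0, 76.5]
tcp_rot: [3.141, -0.0, 1.57]
contact_force: [-0.9, 0.3, 2.0]
```

```bash
python3 -m creep '[{"hand":0,"tx":0,"ty":0,"tz":0.0003,"spin":0},{"hand":0,"tx":0,"ty":0,"tz":0,"spin":0}]' | sed -n 2,4p; for i in 1 2 3 4; do python3 -m creep '[{"hand":0,"tx":0,"ty":0,"tz":0,"spin":-2.5},{"hand":0,"tx":0,"ty":0,"tz":0,"spin":-2.5}]' | sed -n 2,4p; python3 -c "
from plant import get_obs
print(get_obs()['moment'])"; done
```

```text
tool_pos: [555.6, 388.0, 76.3]
tcp_rot: [3.141, -0.0, 1.57]
contact_force: [-1.1, -0.3, 4.4]
tool_pos: [555.8, 388.2, 76.3]
tcp_rot: [3.141, -0.0, 1.659]
contact_force: [-0.3, -0.2, 5.0]
[-0.04323691  0.02990807 -0.04765984]
tool_pos: [555.8, 388.2, 76.4]
tcp_rot: [3.141, -0.0, 1.746]
contact_force: [-1.5, -0.7, 4.3]
[-0.07534669  0.01057678 -0.08471961]
tool_pos: [555.6, 388.4, 76.3]
tcp_rot: [3.141, -0.001, 1.833]
contact_force: [-1.9, 1.1, 5.2]
[ 0.07885489  0.23044252 -0.11381392]
tool_pos: [555.5, 388.0, 75.6]
tcp_rot: [3.142, 0.0, 1.921]
contact_force: [-0.5, 0.0, -0.4]
[-0.00658615 -0.15527765  0.04195996]
```

The force vanished and z sank at about 20° of turning, so the pins are over the notches. I'll press down gently into them.

```bash
python3 -m creep '[{"hand":0,"tx":0,"ty":0,"tz":0.0005,"spin":-2}]' | sed -n 2,4p; for i in 1 2 3 4 5; do python3 -m creep '[{"hand":0,"tx":0,"ty":0,"tz":0.001,"spin":0},{"hand":0,"tx":0,"ty":0,"tz":0,"spin":0}]' | sed -n 2,4p;  done
```

```text
tool_pos: [555.4, 387.8, 74.9]
tcp_rot: [-3.141, 0.0, 1.955]
contact_force: [-0.7, 0.4, -0.8]
tool_pos: [555.4, 387.8, 74.0]
tcp_rot: [-3.141, 0.0, 1.953]
contact_force: [0.3, 0.3, -0.4]
tool_pos: [555.5, 387.9, 73.2]
tcp_rot: [-3.141, 0.0, 1.954]
contact_force: [-0.4, -0.7, 0.4]
tool_pos: [555.5, 387.9, 72.3]
tcp_rot: [-3.142, 0.0, 1.954]
contact_force: [-0.4, -0.5, -0.2]
tool_pos: [555.5, 387.9, 71.3]
tcp_rot: [-3.141, 0.0, 1.954]
contact_force: [0.3, -0.2, 0.2]
tool_pos: [555.5, 387.9, 70.2]
tcp_rot: [-3.141, 0.0, 1.954]
contact_force: [0.4, 0.6, 0.4]
```

```bash
for i in 1 2 3 4; do python3 -m creep '[{"hand":0,"tx":0,"ty":0,"tz":0.0005,"spin":0},{"hand":0,"tx":0,"ty":0,"tz":0,"spin":0}]' | sed -n 2,4p;  done
```

```text
tool_pos: [555.5, 387.9, 69.8]
tcp_rot: [-3.141, 0.0, 1.954]
contact_force: [0.1, -0.0, -1.0]
tool_pos: [555.5, 387.9, 69.3]
tcp_rot: [-3.141, 0.0, 1.954]
contact_force: [0.5, 1.2, -0.7]
tool_pos: [555.5, 387.9, 68.8]
tcp_rot: [-3.141, 0.0, 1.954]
contact_force: [0.8, -0.6, -0.0]
tool_pos: [555.6, 387.9, 68.5]
tcp_rot: [3.141, 0.0, 1.954]
contact_force: [-0.2, 0.1, 0.3]
```

```bash
python3 -m creep '[{"hand":0,"tx":0,"ty":0,"tz":0.0004,"spin":0},{"hand":0,"tx":0,"ty":0,"tz":0,"spin":0}]' | sed -n 2,4p; for i in 1 2 3; do python3 -m creep '[{"hand":0,"tx":0,"ty":0,"tz":0.0002,"spin":2.5},{"hand":0,"tx":0,"ty":0,"tz":0.0002,"spin":2.5}]' | sed -n 2,4p;  python3 -c "
from plant import get_obs
print(get_obs()['moment'])"; done
```

```text
tool_pos: [555.6, 388.0, 68.1]
tcp_rot: [3.141, 0.0, 1.954]
contact_force: [0.1, -1.0, 2.4]
tool_pos: [555.8, 388.1, 68.0]
tcp_rot: [3.141, 0.0, 1.865]
contact_force: [0.7, -0.5, 2.7]
[-0.08447923 -0.10063027  0.03845938]
tool_pos: [556.1, 388.1, 67.9]
tcp_rot: [3.14, -0.0, 1.778]
contact_force: [-0.1, -0.8, 2.8]
[-0.1410879  -0.10132138  0.04584984]
tool_pos: [556.2, 388.1, 67.5]
tcp_rot: [3.14, -0.0, 1.691]
contact_force: [1.3, -0.5, 3.2]
[-0.08303427 -0.12702028 -0.07132295]
```

```bash
for i in 1 2 3 4 5 6; do python3 -m creep '[{"hand":0,"tx":0,"ty":0,"tz":0.0002,"spin":2.5},{"hand":0,"tx":0,"ty":0,"tz":0.0002,"spin":2.5}]' | sed -n 2,4p;  python3 -c "
from plant import get_obs
print(get_obs()['moment'])"; done
```

```text
tool_pos: [556.2, 388.1, 67.2]
tcp_rot: [3.14, -0.001, 1.604]
contact_force: [0.1, -0.1, 3.7]
[-0.0540545  -0.15966414  0.02031989]
tool_pos: [556.2, 388.1, 66.9]
tcp_rot: [3.14, -0.001, 1.516]
contact_force: [0.5, -0.4, 4.4]
[-0.10100653 -0.14405257  0.00438388]
tool_pos: [556.3, 388.1, 66.6]
tcp_rot: [3.14, -0.001, 1.429]
contact_force: [0.2, -1.0, 4.4]
[-0.08697225 -0.0656094   0.01294263]
tool_pos: [556.3, 388.2, 66.2]
tcp_rot: [3.14, -0.001, 1.342]
contact_force: [-0.1, -0.1, 5.1]
[-0.09762205 -0.06772867  0.04881929]
tool_pos: [556.4, 388.2, 66.0]
tcp_rot: [3.14, -0.002, 1.254]
contact_force: [0.9, -0.4, 5.7]
[-0.13819502 -0.05633594  0.04681989]
tool_pos: [556.4, 388.2, 65.8]
tcp_rot: [3.14, -0.002, 1.167]
contact_force: [0.5, -1.0, 6.7]
[-0.16663281 -0.03088398  0.03447561]
```

```bash
for i in 1 2 3 4; do python3 -m creep '[{"hand":0,"tx":0,"ty":0,"tz":0.00015,"spin":2},{"hand":0,"tx":0,"ty":0,"tz":0.00015,"spin":2}]' | sed -n 2,4p;  python3 -c "
from plant import get_obs
print(get_obs()['moment'])"; done
```

```text
tool_pos: [556.5, 388.2, 65.6]
tcp_rot: [3.14, -0.002, 1.098]
contact_force: [-0.1, -0.7, 6.5]
[-0.11266736  0.01955973  0.03091993]
tool_pos: [556.6, 388.3, 65.4]
tcp_rot: [3.14, -0.003, 1.028]
contact_force: [-0.2, -1.1, 7.3]
[-0.12611414 -0.03421174  0.007267  ]
tool_pos: [556.7, 388.3, 65.2]
tcp_rot: [3.14, -0.003, 0.958]
contact_force: [0.1, -0.6, 8.0]
[-0.20218743  0.03307884  0.03691035]
tool_pos: [556.8, 388.2, 65.2]
tcp_rot: [3.14, -0.003, 0.888]
contact_force: [-1.1, -1.2, 9.6]
[-0.27457555  0.05548252  0.07806556]
```

```bash
for i in 1 2 3 4 5; do python3 -m creep '[{"hand":0,"tx":0,"ty":0,"tz":0.0001,"spin":1.5},{"hand":0,"tx":0,"ty":0,"tz":0,"spin":0}]' | sed -n 2,4p;  python3 -c "
from plant import get_obs
print(get_obs()['moment'])"; done
```

```text
tool_pos: [556.8, 388.3, 65.2]
tcp_rot: [3.14, -0.003, 0.863]
contact_force: [-0.4, -0.1, 9.6]
[-0.27409133  0.0993365   0.00438606]
tool_pos: [556.8, 388.2, 65.2]
tcp_rot: [3.14, -0.004, 0.837]
contact_force: [-0.1, -1.2, 9.6]
[-0.28703743  0.09624176 -0.00722233]
tool_pos: [556.9, 388.2, 65.2]
tcp_rot: [3.14, -0.004, 0.811]
contact_force: [-0.4, -1.7, 11.5]
[-0.3007873   0.05227619  0.01405513]
tool_pos: [556.9, 388.1, 65.2]
tcp_rot: [3.14, -0.004, 0.784]
contact_force: [-0.8, -2.4, 10.3]
[-0.38950173  0.09410096  0.02548394]
tool_pos: [556.9, 388.0, 65.2]
tcp_rot: [3.14, -0.004, 0.758]
contact_force: [-0.7, -2.9, 11.9]
[-0.48007354  0.13109112  0.0341747 ]
```

```bash
python3 -m creep '[{"hand":0,"tx":0,"ty":0,"tz":-0.0006,"spin":0},{"hand":0,"tx":0,"ty":0,"tz":0,"spin":0}]' | sed -n 2,4p; for i in 1 2 3 4 5; do python3 -m creep '[{"hand":0,"tx":0,"ty":0,"tz":0,"spin":1.5},{"hand":0,"tx":0,"ty":0,"tz":0,"spin":0}]' | sed -n 2,4p;  python3 -c "
from plant import get_obs
print(get_obs()['moment'])"; done
```

```text
tool_pos: [557.0, 388.1, 65.3]
tcp_rot: [3.14, -0.004, 0.758]
contact_force: [1.4, -1.3, 7.6]
tool_pos: [556.9, 387.9, 65.2]
tcp_rot: [3.14, -0.003, 0.732]
contact_force: [1.0, -2.0, 7.5]
[-0.38888387 -0.07845315  0.07771925]
tool_pos: [556.9, 387.8, 65.2]
tcp_rot: [3.14, -0.003, 0.706]
contact_force: [1.0, -2.8, 9.1]
[-0.49490499 -0.05017324  0.07179386]
tool_pos: [556.9, 387.7, 65.2]
tcp_rot: [3.14, -0.003, 0.68]
contact_force: [0.7, -2.5, 8.3]
[-0.59384945 -0.03788726  0.0849116 ]
tool_pos: [556.9, 387.6, 65.2]
tcp_rot: [3.14, -0.003, 0.654]
contact_force: [-0.3, -3.6, 8.6]
[-0.57200087  0.02198472  0.16432735]
tool_pos: [556.9, 387.6, 65.2]
tcp_rot: [3.14, -0.003, 0.628]
contact_force: [-0.0, -3.8, 9.4]
[-0.60178372  0.02359958  0.21222592]
```

The moment now rises steeply (0.21 N m) and z stays at 65.2, so the cap is home. I'll release it.

```bash
python3 -m creep '[{"hand":0,"tx":0,"ty":0,"tz":-0.0005,"spin":0},{"hand":0.85,"tx":0,"ty":0,"tz":0,"spin":0},{"hand":0.85,"tx":0,"ty":0,"tz":0,"spin":0},{"hand":0.85,"tx":0,"ty":0,"tz":0,"spin":0},{"hand":0.85,"tx":0,"ty":0,"tz":0,"spin":0}]'
python3 -m creep '[{"hand":0.85,"tx":0,"ty":0,"tz":-0.02,"spin":0},{"hand":0.85,"tx":0,"ty":0,"tz":-0.04,"spin":0},{"hand":0.85,"tx":0,"ty":0,"tz":-0.06,"spin":0},{"hand":0.85,"tx":-0.05,"ty":0,"tz":-0.03,"spin":0},{"hand":0.85,"tx":-0.05,"ty":0,"tz":0,"spin":0}]'
python3 - <<'E'
from h import *
from plant import cams
s=cams.capture("scene");t=cams.capture("top");w=cams.capture("wrist")
X=np.array([555,387,76.5])
for n,c in(("s",s),("t",t),("w",w)):
    try:
        a=orange(c,*proj(c,X),20 if n!="w" else 40);print(n,proj(c,X),a,ray(c,*a[:2],76.5));
    except Exception as e: print(n,e,proj(c,X))
a=[cv2.resize(c["color"][int(v)-40:int(v)+40,int(u)-50:int(u)+50],None,fx=4,fy=4) for c,(u,v) in((s,proj(s,X)),(t,proj(t,X)))]
cv2.imwrite("pics/end.png",np.hstack(a)[:,:,::-1])
E
```

```text
time: 21.7
tool_pos: [555.3, 388.0, 63.5]
tcp_rot: [-3.142, 0.0, 0.628]
contact_force: [0.3, 0.5, 0.1]
grip_width: 77.8
finger_force: 0.0
time: 22.32
tool_pos: [474.9, 329.3, 216.6]
tcp_rot: [3.141, -0.006, 0.628]
contact_force: [0.0, 0.5, -0.8]
grip_width: 78.1
finger_force: 0.0
s [188.87377552 207.03855633] (188.99319727891157, 205.95238095238096, 147.0) [560.17086826 385.07418627  76.5       ]
t float division by zero [191.59153192 180.45898415]
w [257.88257563  76.52197364] (257.8580077050083, 74.63896532746286, 1817.0) [556.27893151 387.95922953  76.5       ]
```

View pics/end.png

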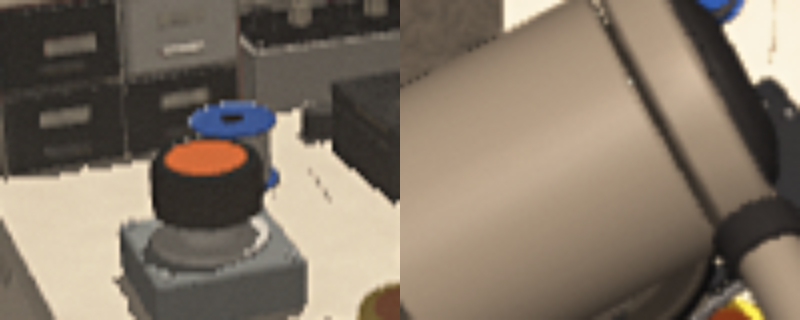

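The cap sits level on the connector (crop (205,157)). I'll check its height against the scene camera's known bias, measured earlier at the seal and at the cap on the table.

```bash
python3 - <<'E'
from h import *
s=dict(np.load("scene0.npz"));P=lambda x,y,z:proj(s,np.array([x,y,z]))
print("seal obs-pred",np.array([190.4,208.6])-P(555,387.4,73.3),"cap table",np.array([302.1,242.1])-P(403,206.6,28),"now",np.array([189,205.95])-P(555,387.4,76.5), "px per mm",P(555,387.4,77.5)-P(555,387.4,76.5))
E
```

```text
seal obs-pred [1.64764044 0.10317047] cap table [ 0.32167287 -0.91665128] now [ 0.31379791 -1.12085771] px per mm [-0.02070906 -0.44636729]
```

```bash
python3 -m creep '[{"hand":0.85,"tx":0,"ty":0,"tz":0,"spin":0},{"hand":0.85,"tx":0,"ty":0,"tz":0,"spin":0}]'; python3 -c "
from plant import close_job
print(close_job())"
```

```text
time: 22.72
tool_pos: [475.6, 329.8, 213.6]
tcp_rot: [3.141, -0.001, 0.628]
contact_force: [0.5, 0.2, 0.0]
grip_width: 77.9
finger_force: 0.0
the job is handed in; nothing more can be done
None
```

I screwed the black cap onto the connector until it stopped sinking and the turning moment rose to 0.21 N m, let go of it and handed the job in at 22.7 s; no verdict came back, and the camera height check put its centre at about 62.9 ± 0.7 mm (limit 63.4).

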